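# Bring a syringe pump's pusher up to the plunger

### The arm

A 6-joint arm with a two-finger parallel gripper is mounted at the origin on the work surface. World frame = base frame: x ahead of the robot, y to its left, z up, the work surface at z = 0. Lengths are in m, angles in rad, forces in N, time in s.
With the tool pointing down it reaches from about 0.225 to 0.875 m from the base axis. Payload 3.4 kg.
Tool frame: the origin (TCP) lies at the very end of the fingers, on their centre line; the grasp point (between the pads) lies 19 mm behind it; z points along the fingers, x is the direction in which the jaws open and shut, and the axes are right-handed (so a half turn about z gives the same grasp; the last joint's range is limited). The gripper opens to 85 mm and grips with 20 to 120 N. Pads are 22 mm wide; open, the fingers measure 114 mm over their backs; the gripper's body (76 mm by 85 mm) begins 54 mm behind the grasp point. The pads swing forward as they close: fully open they stand 13 mm farther back than shut.
Start: joints at [1.209, 0.276, 1.505, -0, 1.361, -0.121], TCP at [0.137, 0.558, 0.231] pointing down, gripper open.
Joint ranges: [-2.89, 2.89], [-0.75, 2.08], [0.22, 2.7], [-1.18, 4.32], [0.11, 2.71], [-2.7, 2.7]. Speed limits (rad/s): [2.57, 2.57, 3.14, 3.14, 3.14, 3.14].

### API

Orientations are given as a unit quaternion [w, x, y, z].
In Python, from rig import manip gives the robot as it stands.
- The arm moves only by the tool carry_out, never from a script. Its argument "series" is a list of rows, each a list of 2 entries, a list of its own where there are three numbers: the shift along the tool's x, y, z in mm, then the turn about the tool's z in degrees. A call has 1 to 10 rows; each row shifts and turns the pose as measured when the row begins, along the tool's axes as they then stand; what a row does not reach is not made up. A row lasts 1/12 s, in which the tool goes at most 41.7 mm and 7.16 degrees, less where a joint would pass 70% of its speed; a pose out of reach is approached as far as the arm can. A call is refused whole if a number of a shift passes 41.7 or a number of a turn 7.16, either way. A call with a gripper value outside its range is refused whole. "fingers" is the finger opening in mm, from 0 to 85.4, set as the call begins (left out, the last holds). The fingers move at their own pace and stop on an object; "squeeze" is the grip in N (left out, the last holds). Time passes only in rows, so rows that do not move let the fingers close. It gives the time, the measured TCP pose, the force and the opening at its end, in the units of the state.
- manip.get_state(): the state, without advancing time (a new reading comes with each control period).
- manip.get_image(name): name is "scene" or "top" or "wrist"; returns a dict with "frame" (420x560x3 uint8, blue, green, red), "K" (3x3 intrinsics, pixels), "rvec" (rotation vector, rad) and "tvec" (3), from world to camera coordinates, as OpenCV has them; the wrist camera has in their place "mount" (4x4, takes a point from camera to tool coordinates, whose origin is the TCP and whose axes are the tool frame's). Camera axes: x right, y down, z forward; pixel columns grow to the right and rows downward; lengths in m; the calibration is good to about 2 mm. A picture is of the moment at which its call begins: read the wrist's pose just before it. There is no depth.
- manip.sign_off(): hands the job in, once; it reports no verdict.
The state is a dict: "clock": time; "qpos": joint angles; "qd": joint speeds; "effort": joint torques, N m; "position": TCP position; "ee_rot": TCP orientation; "contact_force": force on the tool from outside, world axes, zero at the start; "moment": the same for the moment, N m; "width": finger opening in m.
Only numpy, scipy, OpenCV 4.12 (cv2) and the standard library are available. Lean on these libraries where they do the work, as an engineer would, in place of code of your own. Each camera call takes 0.05 s, during which the arm holds its last target. There are 200 camera calls.

### The job

On this clinic bench stand two hand-wound syringe pumps; only one has a syringe lying in it. Take that pump's crank knob and wind its handwheel clockwise (seen from above) until the pusher touches the end of the syringe's plunger and stops, then let go. Move the pusher only by its handwheel, and leave the empty pump's wheel as it is.

Things in the scene. Friction and masses are not known exactly. Their poses are not given: they have to be found in the camera images.
- pump: The pump with the syringe: white base 170 x 285 mm, fixed, turned up to 0.25 rad. Origin on the bench under the vertical axis of the steel handwheel (112 mm wide, rim top 84 mm up); z up, y along the slide, x from wheel to syringe (away from robot). Clear syringe along y at x = +75 mm, 48 mm up; its rigid white plunger disc (28 mm) faces +y at y = +12 mm. All beside the wheel is under 70 mm.
- crank_knob (a point): Centre of the black upright crank knob on this pump's wheel rim: cylinder 18 mm across, 46 mm tall (89 to 135 mm above the bench, centre at 112 mm), 50 mm from the wheel's axis. It spins freely on its own pin, so a gripper holding it need not turn with the wheel. About 4 N sideways turns the wheel; it stays where it is left.
- pusher: This pump's aluminium carriage, geared to the wheel: clockwise from above drives it to the pump's -y, 16 mm per radian. Origin at the centre of its flat face (34 x 32 mm) that meets the plunger; axes as the pump's. In the pump's frame the face starts between y = +92 and +42 mm and stops hard on the plunger at y = +12 mm: 1.9 to 5 rad of winding, under one turn.
- spare_crank_knob (a point): Centre of the crank knob of the other, empty pump (same make and size, no syringe in it), which stands on the other side, left or right. Leave it alone.

How it is judged:
By the outcome, as a careful person would: the job done as asked, in the order asked, and still so for the second after the job is handed in, with the robot touching nothing.
It also fails if it takes over 42 s, if anything falls off the work surface, if the arm or the gripper's body presses on something with over 40 N, if the wrist force passes 120 N, or if a joint passes its speed limit or range.

## Working session

There is one attempt and no reset: what is moved stays moved. The work goes in short steps, Python scripts to look and compute and a tool call to move; the robot and the scene stay as the last step left them, time stands still between calls to the robot, and variables do not carry over. Pictures are saved under pics/ and viewed, about 8 in all and at most 12, crops included, and the job is handed in when it is done.

Besides the shell and the picture viewer there is one more tool, called after ">>>" by a JSON object that holds its "name" and its "arguments". carry_out: Moves the arm, as the interface text tells. Its arguments: {"type":"object","properties":{"series":{"type":"array","items":{"type":"array"}},"fingers":{"type":"number"},"squeeze":{"type":"number"}},"required":["series"]}

```bash
mkdir -p pics
python3 - <<'E'
from rig import manip
import cv2,numpy as np
s=manip.get_state();print(s)
for n in("scene","top"):
    d=manip.get_image(n);cv2.imwrite(f"pics/{n}0.png",d["frame"]);print(n,d["K"],d["rvec"],d["tvec"])
E
```

```text
{'clock': 0.0, 'qpos': array([ 1.20894740e+00,  2.76552799e-01,  1.50616133e+00,  2.07310294e-05,
        1.36067946e+00, -1.20991066e-01]), 'qd': array([ 0.00095883,  0.00024465, -0.00054529, -0.00247875, -0.00110045,
        0.00040899]), 'effort': array([-2.27410637e-04, -4.16776121e+01, -2.45803124e+01, -1.91351087e-04,
        1.15950953e-02, -1.26393556e-05]), 'position': array([0.13695902, 0.55789612, 0.23045253]), 'ee_rot': array([ 4.57357395e-04,  7.86936792e-01,  6.17032961e-01, -7.75733927e-04]), 'contact_force': array([ 0.17578278,  0.39777495, -0.09000433]), 'moment': array([-0.04973809, -0.02458165, -0.02027086]), 'width': 0.08549984671942251}
scene [[514.3541708    0.         279.08388851]
 [  0.         514.3541708  211.65284512]
 [  0.           0.           1.        ]] [ 2.36595735  1.05698539 -0.30563274] [-0.41832134 -0.27635395  1.29486266]
top [[502.01257441   0.         276.54172951]
 [  0.         502.01257441 217.4338858 ]
 [  0.           0.           1.        ]] [ 2.17056677 -2.19779602  0.08683632] [0.03241477 0.57961454 1.06069678]
```

View pics/top0.png

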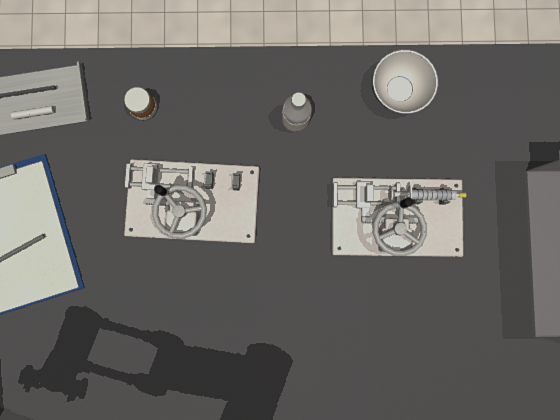

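View pics/scene0.png

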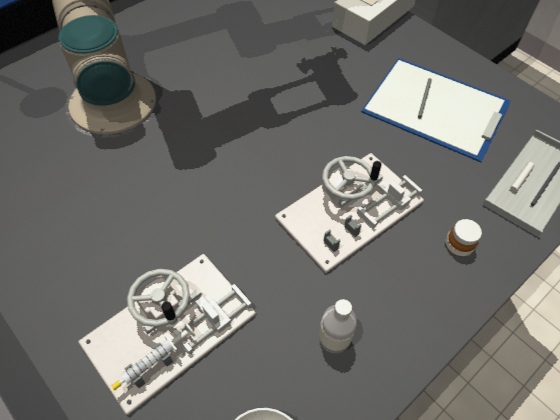

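The top view has the syringe pump on the right: wheel about (399,229), knob about (407,203). The scene view has it at lower left: wheel (158,297), knob (168,311). I'll zoom in on both.

Run:
```python
import cv2,numpy as np
a=cv2.imread("pics/top0.png")[170:265,325:475];b=cv2.imread("pics/scene0.png")[250:410,75:265]
a=cv2.resize(a,None,fx=4,fy=4,interpolation=2);b=cv2.resize(b,None,fx=1,fy=1)
cv2.imwrite("pics/topcrop.png",a)
for n,(x0,y0,x1,y1) in {"top":(385,180,425,240),"scene":(150,290,185,330)}.items():
    im=cv2.imread(f"pics/{n}0.png").max(2)[y0:y1,x0:x1]
    k,l,st,c=cv2.connectedComponentsWithStats((im<35).astype(np.uint8))
    for i in range(1,k):
        if st[i,4]>15: print(n,st[i]+[x0,y0,0,0,0],c[i]+[x0,y0])
t=cv2.imread("pics/top0.png").min(2)
m=(t>110).astype(np.uint8);m[:, :325]=0;m[:165]=0;m[:,475:]=0;m[270:]=0
m=cv2.morphologyEx(m,cv2.MORPH_CLOSE,np.ones((9,9)))
cs=max(cv2.findContours(m,0,1)[0],key=cv2.contourArea);r=cv2.minAreaRect(cs);print(r,cv2.boxPoints(r))
```

```text
top [400 198  14  10  62] [405.24193548 202.29032258]
scene [162 305  13  15 108] [169.12037037 313.05555556]
((397.5008544921875, 216.9329376220703), (129.94155883789062, 77.2625503540039), 0.6986943483352661) [[332.06384 254.76907]
 [333.00598 177.51227]
 [462.93787 179.0968 ]
 [461.99573 256.3536 ]]
```

View pics/topcrop.png

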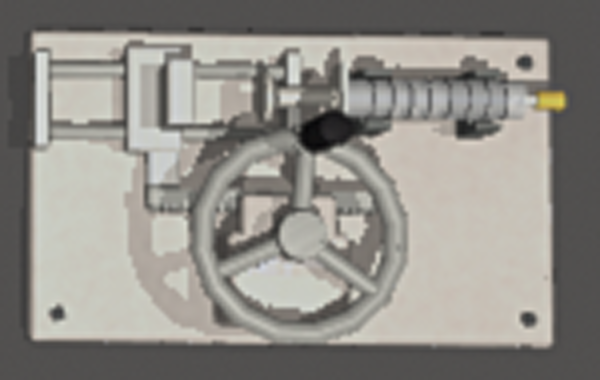

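The crop shows the wheel hub at about (399.9,229). The knob runs from its base at (402,206) to its tip at (411,201). The pusher face is at crop x≈193 and the plunger disc at about 293. Next I'll cast rays.

```bash
cat > h.py <<'E'
import cv2,numpy as np
from rig import manip
def ray(d,uv):
    R=cv2.Rodrigues(np.array(d["rvec"],float))[0];t=np.array(d["tvec"],float).ravel()
    v=R.T@np.linalg.inv(d["K"])@np.array([*uv,1.]);return -R.T@t,v
def onz(d,uv,z):
    o,v=ray(d,uv);return o+v*(z-o[2])/v[2]
E
python3 - <<'E'
from h import *
T=manip.get_image("top");S=manip.get_image("scene")
print("cam",ray(T,(0,0))[0],ray(S,(0,0))[0])
w=onz(T,(399.9,229),.08);print("wheel",w, "scene",onz(S,(158.5,297.5),.08))
c=[onz(T,p,.015) for p in [(332.5,255),(332.5,178),(462.5,179.5),(463.2,256.5)]];print(np.round(c,3))
for p in (c[0]-c[3],c[1]-c[2]): print("yaw",np.arctan2(-p[0],p[1]),np.linalg.norm(p))
print("knob mid top",onz(T,(406.5,203),.112),"scene",onz(S,(169,312.5),.112))
print("face",onz(T,(373.3,193),.06),"disc",onz(T,(397.5,193),.05))
E
```

```text
cam [0.49768651 0.02935295 1.10160244] [ 0.97462231 -0.32428669  0.93433562]
wheel [ 0.54879937 -0.22577761  0.08      ] scene [ 0.55554898 -0.22796913  0.08      ]
[[ 0.498 -0.095  0.015]
 [ 0.665 -0.098  0.015]
 [ 0.659 -0.382  0.015]
 [ 0.491 -0.377  0.015]]
yaw -0.024014260229676038 0.2824348433283243
yaw -0.023763684279294504 0.28422955767151853
knob mid top [ 0.59863254 -0.23249539  0.112     ] scene [ 0.60572153 -0.23404017  0.112     ]
face [ 0.6257871  -0.17750315  0.06      ] disc [ 0.62639292 -0.23058052  0.05      ]
```

>>> {"name": "carry_out", "arguments": {"series": [[[0,0,0],-6.9],[[0,0,0],-6.9],[[-35,20.5,0],0],[[-35,20.5,0],0],[[-35,20.5,0],0],[[-35,20.5,0],0],[[-35,20.5,0],0],[[-35,20.5,0],0],[[-35,20.5,0],0],[[-35,20.5,0],0]], "fingers": 60, "squeeze": 50}}

```text
clock: 1.03
position: [0.3056, 0.2785, 0.2268]
ee_rot: [-0.001, 0.697, 0.717, -0.0]
contact_force: [0.0, 0.7, -1.0]
width: 0.0601
```

>>> {"name": "carry_out", "arguments": {"series": [[[-35,20,0],1.5],[[-35,20,0],0],[[-35,20,0],0],[[-35,20,0],0],[[-35,20,0],0],[[-35,20,0],0],[[-35,20,0],0],[[-35,20,0],0],[[-35,20,0],0],[[-35,20,0],0]]}}

```text
clock: 1.87
position: [0.5087, -0.0856, 0.2271]
ee_rot: [-0.0, 0.708, 0.707, 0.002]
contact_force: [0.9, 0.5, 0.5]
width: 0.0602
```

>>> {"name": "carry_out", "arguments": {"series": [[[-35,20,0],0],[[-35,20,0],0],[[-35,20,0],0],[[-20,11,0],0],[[0,0,0],0]]}}

```text
clock: 2.28
position: [0.5837, -0.2245, 0.2243]
ee_rot: [0.001, 0.71, 0.704, 0.002]
contact_force: [0.7, -0.5, 0.2]
width: 0.06
```

Run:
```python
from h import *
s=manip.get_state();print(s["position"],s["ee_rot"])
d=manip.get_image("wrist");cv2.imwrite("pics/w1.png",d["frame"]);print(d["K"],d["mount"])
```

```text
[ 0.58365316 -0.22450716  0.22427806] [0.00137263 0.71031999 0.70387571 0.00161437]
[[341.70930278   0.         285.17531933]
 [  0.         341.70930278 212.49671043]
 [  0.           0.           1.        ]] [[ 9.99998969e-01 -3.82527736e-04 -1.38411408e-03  3.59610660e-04]
 [ 7.31950226e-04  9.65036530e-01  2.62114402e-01 -6.56272463e-02]
 [ 1.23545462e-03 -2.62115144e-01  9.65035815e-01 -1.43139223e-01]
 [ 0.00000000e+00  0.00000000e+00  0.00000000e+00  1.00000000e+00]]
```

View pics/w1.png

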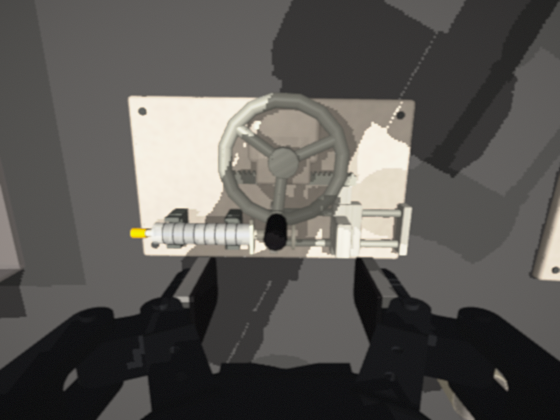

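The wrist view shows the knob at about (276,232), between the fingers, and the hub at (283,163).

Run:
```python
from h import *
from scipy.spatial.transform import Rotation as Ro
d=manip.get_image("wrist");s=manip.get_state();M=d["mount"];K=d["K"]
q=s["ee_rot"];R=Ro.from_quat([*q[1:],q[0]]).as_matrix();p=s["position"]
im=d["frame"].max(2)[205:255,255:300]
k,l,st,c=cv2.connectedComponentsWithStats((im<30).astype(np.uint8));print(st[1:]+[255,205,0,0,0],c[1:]+[255,205])
def on(uv,z):
    v=R@M[:3,:3]@np.linalg.inv(K)@[*uv,1];o=R@M[:3,3]+p;return o+v*(z-o[2])/v[2]
print(on((276,232),.112),on((275.5,239),.135),on((283,163),.085),on((283,158),.08))
```

```text
[[263 216  21  35 475]
 [262 241   1   1   1]] [[273.74947368 231.35368421]
 [262.         241.        ]]
[ 0.60123193 -0.22737926  0.112     ] [ 0.59882486 -0.22716819  0.135     ] [ 0.55046625 -0.22146504  0.085     ] [ 0.54691846 -0.22144755  0.08      ]
```

>>> {"name": "carry_out", "arguments": {"series": [[[-6,16,0],0],[[0,0,0],0],[[0,0,30],0],[[0,0,30],0],[[0,0,30],0],[[0,0,25],0],[[0,0,10],0],[[0,0,0],0]]}}

```text
clock: 3.05
position: [0.5917, -0.2124, 0.1003]
ee_rot: [-0.003, 0.706, 0.708, 0.003]
contact_force: [-0.8, 0.7, 0.4]
width: 0.0599
```

Run:
```python
from h import *
from scipy.spatial.transform import Rotation as Ro
s=manip.get_state();print(s["position"],s["ee_rot"],s["qd"])
d=manip.get_image("wrist");cv2.imwrite("pics/w2.png",d["frame"])
s=manip.get_state();print(s["position"],s["ee_rot"],s["qd"])
```

```text
[ 0.5917203  -0.21244418  0.10027514] [-0.00289977  0.70646784  0.70773136  0.00333311] [ 0.01826117 -0.01733922  0.02764438  0.00386554  0.01813167  0.00125271]
[ 0.59202593 -0.21249011  0.1012438 ] [-0.00257053  0.70643402  0.70776555  0.00350745] [-0.00700883 -0.01718502 -0.05116655 -0.00325749  0.00637587 -0.00039329]
```

View pics/w2.png

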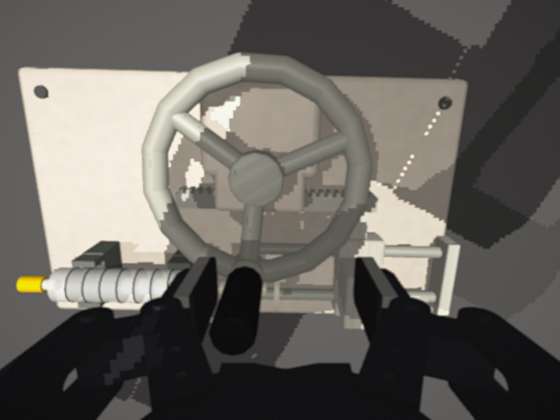

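The knob sits between the fingers but near the left one: its midpoint is about (240,308) and the image centre is 285. The measured pose also shows +y drift, so I'll re-centre.

>>> {"name": "carry_out", "arguments": {"series": [[[-8,4,0],0],[[-8,4,2],0],[[0,0,0],0]]}}

```text
clock: 3.35
position: [0.6027, -0.2294, 0.104]
ee_rot: [0.001, 0.706, 0.709, 0.005]
contact_force: [0.6, -0.9, -0.7]
width: 0.0601
```

>>> {"name": "carry_out", "arguments": {"series": [[[0,-1,5],0],[[0,0,0],0],[[0,0,0],0],[[0,0,0],0],[[0,0,0],0],[[0,0,0],0]], "fingers": 0, "squeeze": 50}}

```text
clock: 3.85
position: [0.6041, -0.232, 0.1021]
ee_rot: [0.004, 0.706, 0.708, 0.006]
contact_force: [-0.3, 0.1, -0.2]
width: 0.0162
```

>>> {"name": "carry_out", "arguments": {"series": [[[-8,-1.5,0],0],[[-7.5,-3,0],0],[[-7,-4,0],0],[[0,0,0],0]]}}

```text
clock: 4.18
position: [0.5957, -0.2544, 0.1021]
ee_rot: [0.004, 0.706, 0.708, 0.007]
contact_force: [-2.1, -1.3, 0.1]
width: 0.0171
```

Run:
```python
from h import *
s=manip.get_state();print(s["position"],s["contact_force"],s["width"])
d=manip.get_image("wrist")["frame"];t=manip.get_image("top")["frame"][150:290,310:490]
t=cv2.resize(t,None,fx=3,fy=3);d=d[:,:]
c=np.zeros((420,800,3),np.uint8);c[:,:540]=t;c[:, 540:]=d[:,155:415]
cv2.imwrite("pics/w3.png",c)
```

```text
[ 0.59566647 -0.25440529  0.10207473] [-2.12382066 -1.26367356  0.07113103] 0.01706183041122382
```

View pics/w3.png

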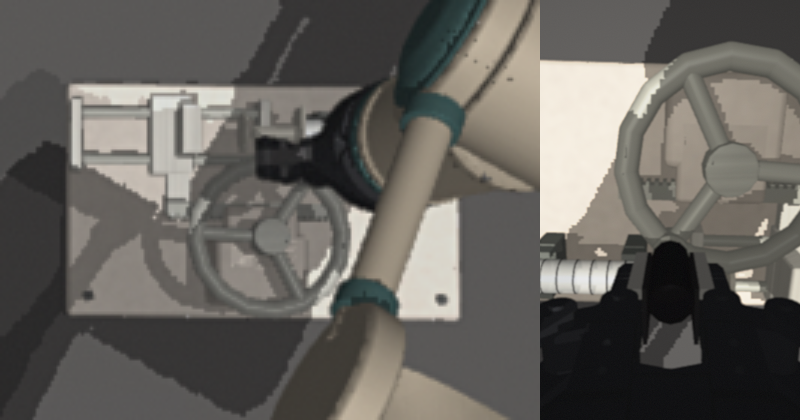

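The grip holds and the wheel and pusher are turning. In the composite the knob is between the pads at (670,280) and the pusher face is at about (197,125). I'll carry on round the arc.

>>> {"name": "carry_out", "arguments": {"series": [[[-6.4,-4.8,0],0],[[-5.5,-5.8,0],0],[[-4.5,-6.6,0],0],[[-3.4,-7.2,0],0],[[-2.2,-7.7,0],0]]}}

```text
clock: 4.7
position: [0.5636, -0.2752, 0.102]
ee_rot: [0.004, 0.706, 0.708, 0.01]
contact_force: [1.7, 5.1, 2.1]
width: 0.017
```

>>> {"name": "carry_out", "arguments": {"series": [[[-1.2,-7.9,0],0],[[0,-8,0],0],[[1.3,-7.9,0],0],[[2.6,-7.6,0],0]]}}

```text
clock: 5.03
position: [0.5315, -0.2703, 0.1021]
ee_rot: [0.004, 0.707, 0.707, 0.014]
contact_force: [5.8, 5.2, -0.1]
width: 0.0166
```

>>> {"name": "carry_out", "arguments": {"series": [[[2.3,-4.4,0],0],[[2.8,-4.2,0],0],[[3.1,-3.9,0],0]]}}

```text
clock: 5.28
position: [0.5198, -0.2618, 0.1021]
ee_rot: [0.008, 0.708, 0.706, 0.017]
contact_force: [6.5, 2.6, -1.6]
width: 0.0168
```

>>> {"name": "carry_out", "arguments": {"series": [[[2.8,-2.9,0],0],[[3.0,-2.7,0],0],[[3.2,-2.4,0],0]]}}

```text
clock: 5.53
position: [0.514, -0.2548, 0.1022]
ee_rot: [0.013, 0.708, 0.706, 0.019]
contact_force: [8.0, -5.0, -7.0]
width: 0.0166
```

>>> {"name": "carry_out", "arguments": {"series": [[[3.2,-2.2,0],0],[[3.3,-2.0,0],0]]}}

```text
clock: 5.7
position: [0.5142, -0.255, 0.1023]
ee_rot: [0.023, 0.707, 0.706, 0.018]
contact_force: [6.3, -5.0, -5.8]
width: 0.0166
```

Run:
```python
from h import *
s=manip.get_state();print(s["position"],s["contact_force"],s["width"])
d=manip.get_image("scene")["frame"][240:410,70:270];t=manip.get_image("top")["frame"][150:290,310:450]
c=np.zeros((420,800,3),np.uint8);c[:,:400]=cv2.resize(t,(420,420))[:,:400];c[:340, 400:]=cv2.resize(d,(400,340))
cv2.imwrite("pics/w4.png",c)
```

```text
[ 0.51418193 -0.25499835  0.10231855] [ 6.26887828 -4.97191141 -5.84426608] 0.01656147897052431
```

View pics/w4.png

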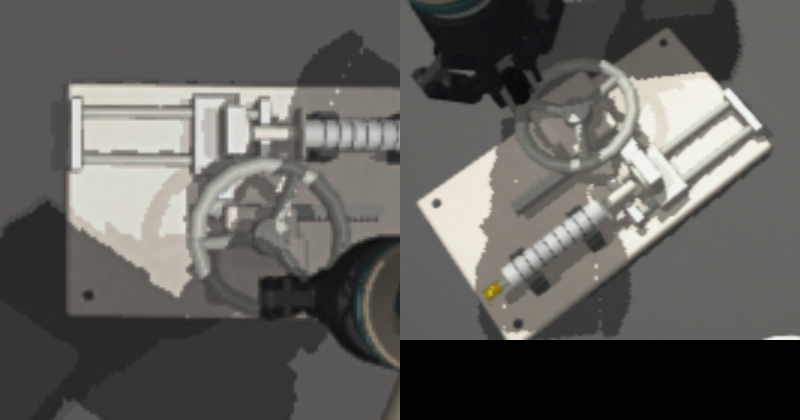

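The pusher face at (247,130) now meets the plunger end at about (248–255,130), and the last two pushes gained no movement. I'll push harder to confirm the stop.

>>> {"name": "carry_out", "arguments": {"series": [[[6.5,-4.6,0],0],[[6.5,-4.6,0],0],[[6.5,-4.6,0],0]]}}

```text
clock: 6.05
position: [0.5144, -0.2554, 0.1026]
ee_rot: [0.048, 0.706, 0.706, 0.016]
contact_force: [9.3, -14.7, -6.8]
width: 0.0165
```

>>> {"name": "carry_out", "arguments": {"series": [[[0,0,0],0],[[0,0,0],0]]}}

```text
clock: 6.22
position: [0.5154, -0.2569, 0.1026]
ee_rot: [0.05, 0.707, 0.705, 0.017]
contact_force: [4.7, 3.5, 1.6]
width: 0.0163
```

>>> {"name": "carry_out", "arguments": {"series": [[[0,0,0],0],[[0,0,0],0],[[0,0,0],0],[[0,0,0],0]], "fingers": 60}}

```text
clock: 6.55
position: [0.5114, -0.2585, 0.102]
ee_rot: [0.049, 0.707, 0.706, 0.014]
contact_force: [-0.4, -0.0, 0.8]
width: 0.0599
```

>>> {"name": "carry_out", "arguments": {"series": [[[0,0,-15],0],[[0,0,-20],0],[[0,0,-25],0],[[0,0,-30],0],[[0,0,-30],0],[[0,0,-30],0],[[0,-35,0],0],[[0,-35,0],0],[[0,-35,0],0],[[0,0,0],0]]}}

```text
clock: 7.38
position: [0.3859, -0.2526, 0.249]
ee_rot: [0.047, 0.704, 0.708, 0.008]
contact_force: [0.2, 0.5, 0.2]
width: 0.0601
```

Run:
```python
from h import *
s=manip.get_state();print(s["position"],s["contact_force"],s["width"])
T=manip.get_image("top");S=manip.get_image("scene")
d=S["frame"][300:370,160:240];t=T["frame"][165:255,365:425]
cv2.imwrite("pics/fin.png",T["frame"]);cv2.imwrite("pics/fins.png",S["frame"])
c=np.zeros((600,800,3),np.uint8);c[:,:400]=cv2.resize(t,(400,600),interpolation=0);c[:350,400:]=cv2.resize(d,(400,350),interpolation=0)
cv2.imwrite("pics/w5.png",c)
```

```text
[ 0.38593973 -0.25262524  0.24901156] [0.22289678 0.50844094 0.22131399] 0.060107910009675476
```

View pics/w5.png

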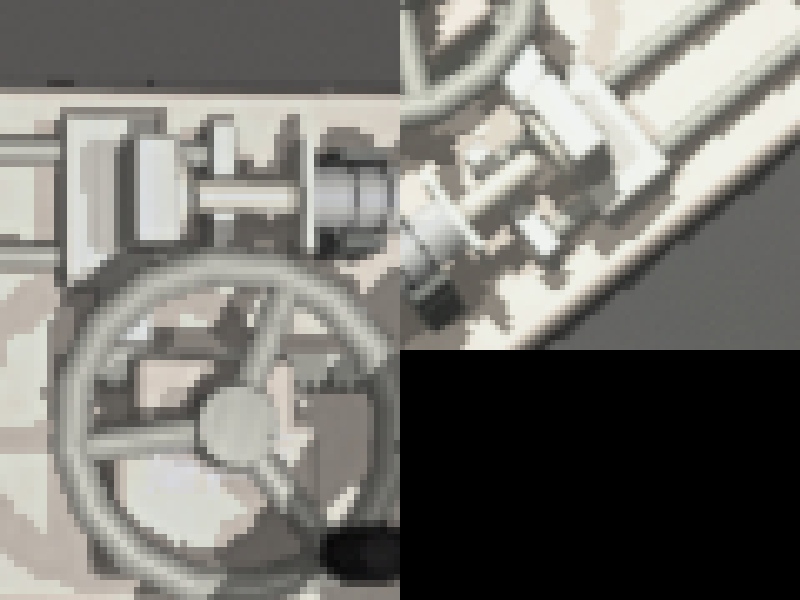

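The pusher face looks flush with the plunger end to within about a pixel (2 mm). The TCP sprang back about 1.8 mm when I relaxed, so I'll seat it once more: straddle the knob with open fingers, nudge it clockwise, then back off.

>>> {"name": "carry_out", "arguments": {"series": [[[0,37,0],0],[[0,37,0],0],[[0,37,0],0],[[0,0,0],0],[[0,0,0],0]]}}

```text
clock: 7.9
position: [0.5089, -0.2543, 0.2592]
ee_rot: [0.052, 0.705, 0.707, 0.01]
contact_force: [-0.5, 0.8, -0.1]
width: 0.0597
```

>>> {"name": "carry_out", "arguments": {"series": [[[5,-11,0],0],[[0,0,35],0],[[0,0,35],0],[[0,0,30],0],[[0,0,0],0],[[0,0,0],0]]}}

```text
clock: 8.4
position: [0.5039, -0.2541, 0.1567]
ee_rot: [0.053, 0.704, 0.708, 0.009]
contact_force: [0.1, -0.4, 0.6]
width: 0.0601
```

>>> {"name": "carry_out", "arguments": {"series": [[[0,3,20],0],[[0,2,20],0],[[0,0,12],0],[[0,0,0],0],[[0,0,0],0]]}}

```text
clock: 8.82
position: [0.5139, -0.2592, 0.1134]
ee_rot: [0.058, 0.704, 0.707, 0.01]
contact_force: [0.0, -0.0, -0.7]
width: 0.06
```

Now I'll nudge +y in small steps.

>>> {"name": "carry_out", "arguments": {"series": [[[7,0,6],0],[[7,0,0],0],[[4,0,0],0],[[0,0,0],0]]}}

```text
clock: 9.15
position: [0.5159, -0.2414, 0.1115]
ee_rot: [0.062, 0.705, 0.707, 0.011]
contact_force: [-0.9, 0.0, -0.6]
width: 0.0606
```

>>> {"name": "carry_out", "arguments": {"series": [[[4,0,0],0],[[4,0,0],0],[[4,0,0],0]]}}

```text
clock: 9.4
position: [0.517, -0.2343, 0.1122]
ee_rot: [0.068, 0.703, 0.708, 0.007]
contact_force: [-0.2, -20.0, -11.4]
width: 0.0599
```

A 20 N reaction with the knob at y≈-0.255 means it is seated on the stop. I'll back off and clear.

>>> {"name": "carry_out", "arguments": {"series": [[[-10,0,0],0],[[-10,0,0],0],[[0,0,0],0],[[0,0,-20],0],[[0,0,-30],0],[[0,0,-30],0],[[0,0,-30],0],[[0,0,-30],0],[[0,-35,0],0],[[0,-35,0],0]]}}

```text
clock: 10.23
position: [0.4366, -0.2428, 0.2514]
ee_rot: [0.067, 0.702, 0.709, 0.01]
contact_force: [-1.0, 0.4, -0.8]
width: 0.0597
```

>>> {"name": "carry_out", "arguments": {"series": [[[0,-35,0],0],[[0,0,0],0],[[0,0,0],0]]}}

```text
clock: 10.48
position: [0.3956, -0.2409, 0.2489]
ee_rot: [0.066, 0.703, 0.708, 0.011]
contact_force: [-0.0, -0.4, -0.4]
width: 0.0598
```

Run:
```python
from h import *
s=manip.get_state();print(s["position"],s["contact_force"])
T=manip.get_image("top");f=T["frame"]
a=cv2.imread("pics/top0.png");b=cv2.imread("pics/fin.png")
c=np.zeros((600,800,3),np.uint8)
c[:,:400]=cv2.resize(f[165:255,365:425],(400,600),interpolation=0)
c[:300,400:]=cv2.resize(a[150:250,115:265],(400,300));c[300:,400:]=cv2.resize(f[150:250,115:265],(400,300))
cv2.imwrite("pics/w6.png",c)
```

```text
[ 0.39557542 -0.2408549   0.2489305 ] [-0.01673805 -0.37922902 -0.37741065]
```

View pics/w6.png

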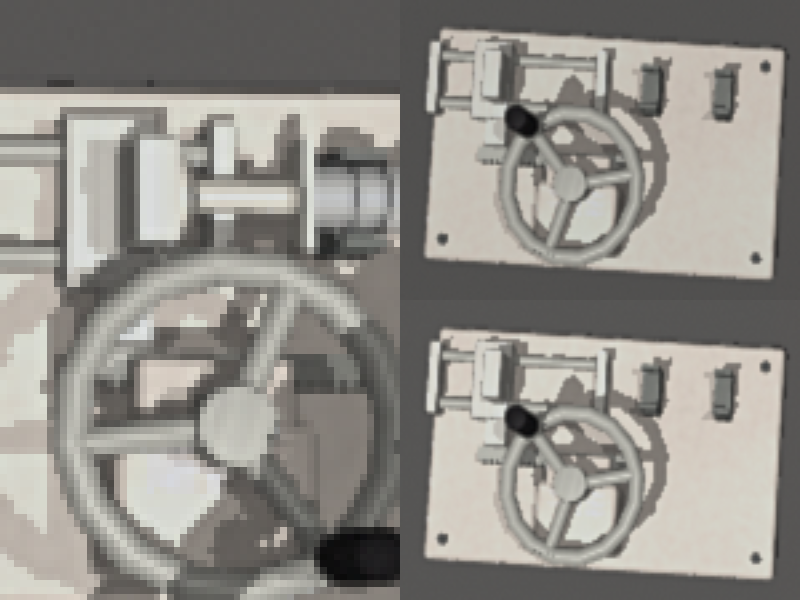

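The pusher face at (190,195) is up against the plunger, and the picture has not changed visibly since the nudge. The spare pump's knob is at the same spot in the before and after views. The arm is clear, so I'm handing in.

```bash
python3 -c "
from rig import manip
print(manip.sign_off())"
```

```text
the job is handed in; nothing more can be done
None
```

The syringe pump's handwheel is wound clockwise about 2.4 rad, to the hard stop on the plunger, and the knob is released. I handed the job in at about 10.5 s.

- **Stop reached:** with the knob gripped, about 17 N along its path no longer moved it, where about 4 N normally turns the wheel. The grip sprang back about 1.8 mm when I relaxed it. So after releasing, I nudged the knob clockwise again with one open finger, and it met 20 N at the same place.
- **Last pictures:** the top view shows the pusher face flush with the plunger end, to about one pixel (2 mm), so it cannot rule out a smaller gap. The arm is clear, with the wrist force at its noise level (about 0.5 N).
- **Other pump:** its wheel looks the same before and after.
- **What did not go to plan:**
  - The tool drifted about 18 mm sideways on the first descent, and I re-centred it before gripping.
  - Pushing against the stop tilted the tool about 6°. It grew to about 8° with the later nudge, and I left it so.

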